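# Close the biscuit box and press its lid shut all round

## Task

Close the clear biscuit box so that the biscuits stay crisp: push its white lid down with your fingertips, then press the raised rim flap along the front and the one at each end straight down until all three have clicked over the rim and stay flush with the lid. Only push and press: leave the box standing where it is, do not lift it or pull its lid up, and do not disturb the jam jar, the bell or the roll of tape. Finish with the hand clear of everything.

Things in the scene. Friction and masses are not known exactly. Their poses are not given: they have to be found in the camera images.
- biscuit_box: Clear rigid box of biscuits, 104 deep (x) x 150 wide (y) mm, rim 72 mm high, 0.9 kg, loose on the counter. Origin: centre of its underside. Its -x side is the front (towards the robot), +y its left end; z up. The white lid hinges along its back (+x) rim and has a 24.5 mm wide snap flap along the front, the left end and the right end.
- lid (a joint): Angle of the lid (rad): 0 = down on the rim, grows as it opens (0.4 to 1.0 at the start). It stays where it is left; about 1 N at its front edge moves it. Hinge axis along the box's y, at x = +55, z = 72 mm in the box's frame. Lid 112 mm from axis to front edge, 159 mm wide, 3 mm thick; closed, its flat top is 76 mm above the counter (a 1 mm embossed field in the middle).
- front_flap (a joint): Angle of the front flap against the lid (rad): 0.38 = raised, 0 = flush. The flap turns about a line in the lid 87 mm from the lid's hinge axis. A soft spring (1 N) lifts it unless it is hooked: with the lid down, 7 to 11 N straight down near its outer edge snaps its inner lip past the box's bead at 0.15 rad; it then stays by itself at about 0.02 and about 15 N would be needed to lift it.
- left_flap (a joint): Angle of the flap at the box's left (+y) end against the lid (rad); works as the front flap, same force. It turns about a line in the lid parallel to the box's x, 55 mm to the left of the middle.
- right_flap (a joint): Angle of the flap at the box's right (-y) end against the lid (rad); works as the left flap, mirrored (its hinge line lies 55 mm to the right of the middle).
- front_flap_edge (a point): Point to press on the front flap: on its top face, middle of its 104 mm length, 2.5 mm in from its outer edge, just over the hidden lip. It moves with flap and lid. With everything shut it lies at x = -54, y = 0, z = 76 mm in the box's frame.
- left_flap_edge (a point): The same on the left flap (66 mm long): shut, it lies at x = +5, y = +77, z = 76 mm in the box's frame.
- right_flap_edge (a point): The same on the right flap (66 mm long): shut, it lies at x = +5, y = -77, z = 76 mm in the box's frame.
- jam: Bystander: jam jar, 62 mm diameter, 85 mm high; origin under its centre.
- bell: Bystander: silver counter bell on a black foot, 83 mm diameter, 62 mm high; origin under its centre.
- green_tape: Bystander: roll of tape lying flat, 96 mm diameter, 25 mm high; origin under its centre.

How it is judged:
By the outcome, as a careful person would: the job done as asked, in the order asked, and still so for the second after the job is handed in, with the robot touching nothing.
It also fails if it takes over 54 s, if anything falls off the work surface, if the arm or the gripper's body presses on something with over 40 N, if the wrist force passes 120 N, or if a joint passes its speed limit or range.

## Robot

A 6-joint arm with a two-finger parallel gripper is mounted at the origin on the work surface; the furniture and walls round the work are solid. World frame = base frame: x ahead of the robot, y to its left, z up, the work surface at z = 0. Lengths are in mm, angles in rad, forces in N, time in s.
With the tool pointing down it reaches from about 275 to 1000 mm from the base axis. Payload 8.4 kg.
Tool frame: the origin (TCP) lies midway between the tips of the shut fingers; the grasp point (between the pads) lies 19 mm behind it; z points along the fingers, y is the line along which they close (so a half turn about z gives the same grasp; the last joint's range is limited). The gripper opens to 85 mm and grips with 20 to 120 N. Pads are 22 mm wide; open, the fingers measure 114 mm over their backs; the gripper's body (76 mm by 85 mm) begins 54 mm behind the grasp point. The pads swing forward as they close: fully open they stand 13 mm farther back than shut.
Start: joints at [-0.002, 0.353, 1.633, -0, 1.155, -0.002], TCP at [625.002, -0, 231.281] pointing down, gripper open.
Joint ranges: [-2.63, 2.63], [-0.92, 2.1], [0.06, 2.66], [-1.3, 4.44], [0, 2.69], [-3.02, 3.02]. Speed limits (rad/s): [2.22, 2.22, 2.79, 3.14, 3.14, 3.14].

## Interface

Orientations are given as [roll, pitch, yaw] about the fixed x, y, z axes, in that order (R = Rz(yaw) Ry(pitch) Rx(roll)).
In Python, from rig import telemetry, optics, r gives the robot as it stands.
- The arm moves only by the tool play_rows, never from a script. Its arguments are lists of equal length, an entry for each row: "dp": the shift along the tool's x, y, z in units of 40 mm (1.0 is 40 mm), a list of three; "rot": the turn, a rotation vector about the tool's x, y, z in units of 6 degrees (1.0 is 6 degrees), a list of three. In form: {"dp": [[tx, ty, tz], ...], "rot": [[ax, ay, az], ...]}. A call has 1 to 5 rows; each row is the pose to reach, as a shift and turn from the pose commanded when the call began, along the tool's axes at that moment; what a row does not reach only later rows make up. A row lasts 1/12 s, in which the tool goes at most 41.7 mm and 7.16 degrees, less where a joint would pass 70% of its speed; a pose out of reach is approached as far as the arm can. A call with a gripper value outside its range is refused whole. "fingers" is the opening, from 0 (shut) to 1 (fully open), set as the call begins (left out, the last holds). The fingers move at their own pace and stop on an object; "grip_force" is the grip in N (left out, the last holds). Time passes only in rows, so rows that repeat a pose let the fingers close. It gives the time, the measured TCP pose, the force, the opening and the grip force at its end, in the units of the state.
- telemetry.sense(): the state, without advancing time (a new reading comes with each control period).
- optics.grab_frame(name): name is "scene" or "side" or "wrist"; returns a dict with "color" (420x560x3 uint8, red, green, blue), "mtx" (3x3 intrinsics, pixels), "D" ([k1, k2, p1, p2, k3] as OpenCV has them; the pictures are not rectified), "R" (3x3) and "t" (3): a world point X has camera coordinates R X + t; the wrist camera has in their place "mount" (4x4, takes a point from camera to tool coordinates, whose origin is the TCP and whose axes are the flange's). Camera axes: x right, y down, z forward; pixel columns grow to the right and rows downward; lengths in mm; the calibration is good to about 2 mm. A picture is of the moment at which its call begins: read the wrist's pose just before it. There is no depth.
- r.sign_off(): hands the job in; it is judged then, once.
The state is a dict: "clock": time; "qpos": joint angles; "qvel": joint speeds; "joint_efforts": joint torques, N m; "eef_pos": TCP position; "tcp_rot": TCP orientation; "contact_force": force on the tool from outside, world axes, zero at the start; "wrist_torque": the same for the moment, N m; "opening": opening from 0.0 (shut) to 1.0 (fully open); "grasp_force": force on a finger pad.
Only numpy, scipy, OpenCV 4.12 (cv2) and the standard library are available. Lean on these libraries where they do the work, as an engineer would, in place of code of your own. Each camera call takes 0.05 s, during which the arm holds its last target. There are 200 camera calls.

## Working session

There is one attempt and no reset: what is moved stays moved. The work goes in short steps, Python scripts to look and compute and a tool call to move; the robot and the scene stay as the last step left them, time stands still between calls to the robot, and variables do not carry over. Pictures are saved under pics/ and viewed, at most 10 in all, crops included, and the job is handed in when it is done.

Besides the shell and the picture viewer there is one more tool, called after "Request:" by a JSON object that holds its "api" and its "payload". play_rows: Moves the arm, as the interface text tells. Its arguments: {"type":"object","properties":{"dp":{"type":"array"},"rot":{"type":"array"},"fingers":{"type":"number"},"grip_force":{"type":"number"}},"required":["dp","rot"]}

```bash
mkdir -p pics; ls; python3 - <<'E'
from rig import telemetry, optics, r
import cv2,pickle
print(telemetry.sense())
d={}
for n in("scene","side"):
    f=optics.grab_frame(n);d[n]=f
    print(n,f["mtx"],f["D"],f["R"],f["t"])
    cv2.imwrite(f"pics/{n}0.png",cv2.resize(f["color"][:,:,::-1],(800,600),interpolation=cv2.INTER_CUBIC))
pickle.dump(d,open("f0.pkl","wb"))
E
```

```text
pics
{'clock': 0.0, 'qpos': array([-2.36573845e-03,  3.53652728e-01,  1.63415541e+00,  3.06898166e-05,
        1.15519438e+00, -2.37319294e-03]), 'qvel': array([-0.00047704, -0.00136252,  0.00047033, -0.00027184,  0.00050707,
        0.0025632 ]), 'joint_efforts': array([-2.03471049e-03, -6.05236173e+01, -3.42063046e+01, -2.62302356e-04,
        9.48130677e-03,  3.61521288e-06]), 'eef_pos': array([6.24512780e+02, 3.21896599e-02, 2.30549718e+02]), 'tcp_rot': array([-3.14018286e+00, -3.14056026e-05,  1.57079135e+00]), 'contact_force': array([-0.3600145 , -0.56273347, -0.09394399]), 'wrist_torque': array([-0.00596919, -0.00755272, -0.02350022]), 'grasp_force': 0.0, 'opening': 0.9991798087657502}
scene [[510.92085451   0.         285.33943252]
 [  0.         510.92085451 202.17834037]
 [  0.           0.           1.        ]] [-0.17936072  0.          0.          0.          0.        ] [[ 0.74390724 -0.66812088  0.01471467]
 [-0.46663259 -0.5350738  -0.70423721]
 [ 0.47838902  0.51702081 -0.70981225]] [-347.59969641  237.68429859  880.05438623]
side [[416.4112848    0.         281.37218584]
 [  0.         416.4112848  215.37960001]
 [  0.           0.           1.        ]] [0.00477114 0.         0.         0.         0.        ] [[ 0.97108057 -0.23871456  0.00422909]
 [-0.11164868 -0.46969671 -0.87573944]
 [ 0.21103815  0.84994139 -0.48276551]] [-441.4222879   107.94328325  970.16500011]
```

View pics/scene0.png

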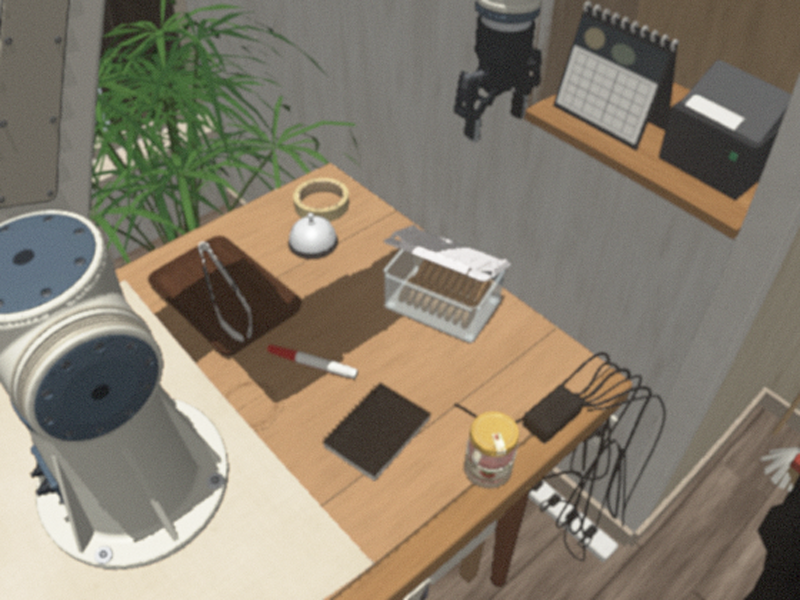

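View pics/side0.png

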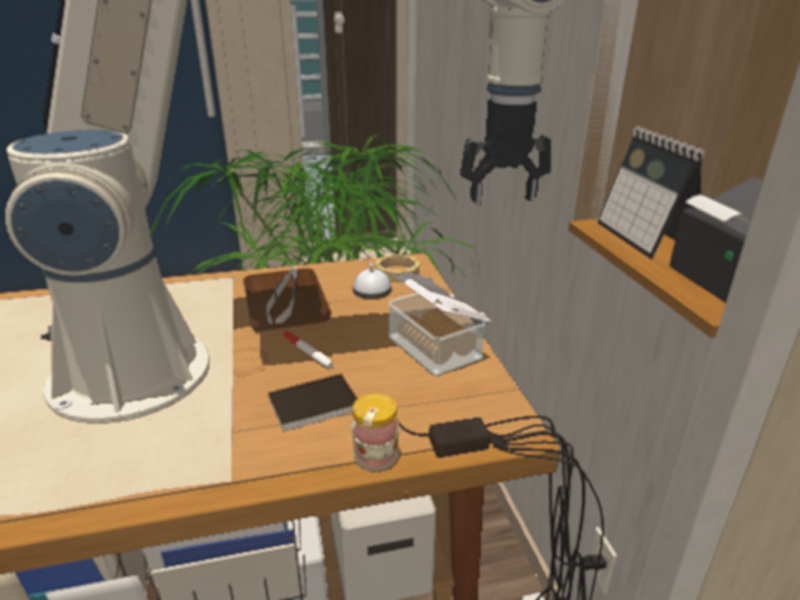

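The scene picture shows the box at about (445,290), with the lid open towards the back. The bell is at (313,235), the tape at (321,197) and the jar at (493,447). I'll crop closer for the corners.

```bash
python3 - <<'E'
import cv2,pickle,numpy as np
d=pickle.load(open("f0.pkl","rb"))
a=d["scene"]["color"][145:245,255:375,::-1]; b=d["side"]["color"][180:270,260:350,::-1]
a=cv2.resize(a,None,fx=3.9,fy=3.9,interpolation=cv2.INTER_CUBIC)
b=cv2.resize(b,None,fx=3.6,fy=3.6,interpolation=cv2.INTER_CUBIC)
c=np.zeros((400,800,3),np.uint8);c[:a.shape[0],:a.shape[1]]=a;c[:b.shape[0],470:470+b.shape[1]]=b
print(a.shape,b.shape);cv2.imwrite("pics/crop0.png",c)
E
```

```text
(390, 468, 3) (324, 324, 3)
```

View pics/crop0.png

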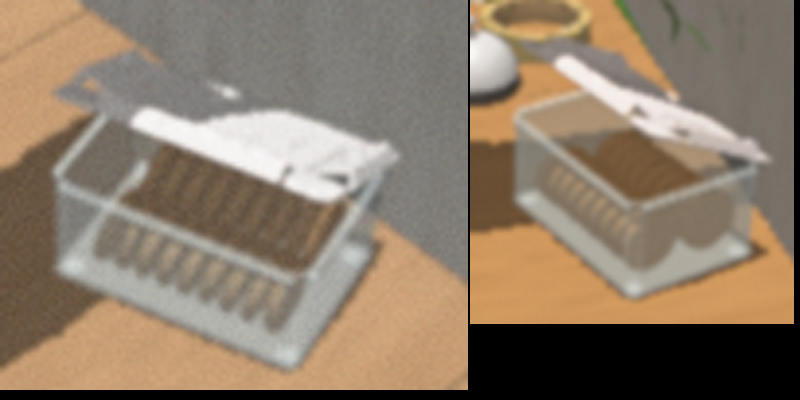

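```bash
cat > h.py <<'E'
import numpy as np,cv2
from scipy.optimize import least_squares
def proj(f,P):
    rv=cv2.Rodrigues(f["R"])[0]
    return cv2.projectPoints(np.array(P,float).reshape(-1,1,3),rv,f["t"],f["mtx"],f["D"])[0].reshape(-1,2)
def world(p,P):
    c,s=np.cos(p[2]),np.sin(p[2]); P=np.array(P,float)
    return np.c_[p[0]+c*P[:,0]-s*P[:,1],p[1]+s*P[:,0]+c*P[:,1],P[:,2]]
def lidpts(th,fl=(.38,.38,.38)):
    # lid frame: u = dist from hinge, y, w = up out of the lid (top ~ 4)
    q=[]; 
    w=4
    for y in(-52,52): q.append((87,y,w)); 
    for y in(52,-52): q.append((87+24.5*np.cos(fl[0]),y,w+24.5*np.sin(fl[0])))
    for s,a in((1,fl[1]),(-1,fl[2])):
        for u in(17,83): q.append((u,s*55,w))
        for u in(83,17): q.append((u,s*(55+24.5*np.cos(a)),w+24.5*np.sin(a)))
    q=np.array(q); u,y,w=q.T
    return np.c_[55-u*np.cos(th)+w*np.sin(th),y,72+u*np.sin(th)+w*np.cos(th)]
E
python3 - <<'E'
import pickle
from h import *
d=pickle.load(open("f0.pkl","rb"))
B=[(-52,75,72),(-52,-75,72),(52,-75,72),(-52,75,2),(-52,-75,2),(52,-75,2)]
S=np.array([(57,178),(300,278),(382,178),(62,270),(293,367),(375,248)])/3.9+[255,145]
T=(np.array([(518,117),(635,208),(752,172),(518,200),(632,295),(748,252)])-[470,0])/3.6+[260,180]
S-=.4;T-=.4
def res(p): 
    W=world(p,B); return np.r_[proj(d["scene"],W)-S,proj(d["side"],W)-T].ravel()
r=least_squares(res,[600,0,0],loss="soft_l1",x_scale=[100,100,1]);print(r.x,res(r.x).reshape(-1,2).round(1).tolist())
import sys
np.save("box.npy",r.x)
ims=[]
for th in(.5,.65,.8):
  row=[]
  for n,(x0,y0) in(("scene",(270,140)),("side",(265,175))):
    im=np.ascontiguousarray(d[n]["color"][y0:y0+66,x0:x0+100,::-1]);k=4
    if n=="side": pass
    im=cv2.resize(im,None,fx=k,fy=k,interpolation=cv2.INTER_CUBIC)[:196]
    uv=((proj(d[n],world(r.x,lidpts(th)))+.5-[x0,y0])*k).astype(int)
    for i,c in((0,(0,0,255)),(4,(0,255,0)),(8,(255,0,0))): cv2.polylines(im,[uv[i:i+4]],True,c,1)
    row.append(im)
  ims.append(np.hstack(row))
cv2.imwrite("pics/ov.png",np.vstack(ims))
# bystanders (800x600 px /1.4286)
for name,px,z in(("jam",(493,425),85),("bell",(313,252),10),("tape",(321,190),25)):
    f=d["scene"];u=cv2.undistortPoints(np.array([[px]],float)/1.42857,f["mtx"],f["D"]).ravel()
    ray=f["R"].T@np.r_[u,1];C=-f["R"].T@f["t"];print(name,(C+ray*(z-C[2])/ray[2]).round())
E
```

```text
[ 5.05655618e+02 -3.50895429e+01  3.16476839e-01] [[-2.4, -0.6], [1.0, 1.0], [2.0, -4.7], [-3.3, -0.7], [0.0, 1.6], [0.3, 0.7], [-1.7, -1.8], [-0.0, -0.2], [3.8, -2.4], [-1.5, -1.0], [-0.1, 1.3], [2.8, 0.2]]
jam [ 354. -274.   85.]
bell [420. 175.  10.]
tape [517. 280.  25.]
```

View pics/ov.png

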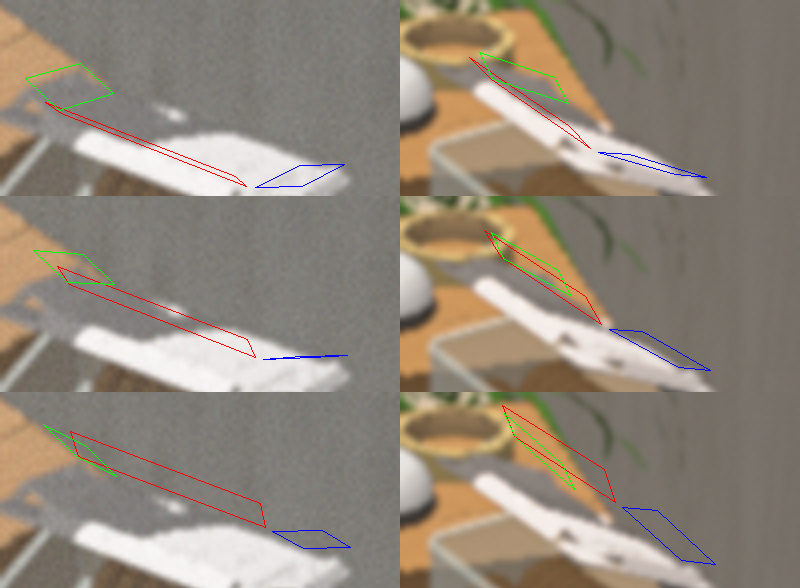

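The scene overlay shows the lid angle near 0.4, so it sits lower than every drawn model. I'll move in with the fingers shut and look from close by.

Request:
{"api": "play_rows", "payload": {"dp": [[-0.3, -1, -0.2], [-0.6, -2, -0.4], [-0.9, -3, -0.6], [-1.2, -4, -0.7], [-1.2, -4.5, -0.7]], "rot": [[0, 0, 0], [0, 0, 0], [0, 0, 0], [0, 0, 0], [0, 0, 0]], "fingers": 0}}

```text
clock: 0.52
eef_pos: [441.3, -49.0, 259.3]
tcp_rot: [-3.14, 0.001, 1.57]
contact_force: [1.0, -0.7, 0.1]
opening: 0.3
grasp_force: 0.0
```

Request:
{"api": "play_rows", "payload": {"dp": [[0, 0, 0], [0, 0, 0], [0, 0, 0]], "rot": [[0, 0, 0], [0, 0, 0], [0, 0, 0]]}}

```text
clock: 0.77
eef_pos: [445.9, -48.0, 259.6]
tcp_rot: [3.14, 0.0, 1.571]
contact_force: [0.5, -0.1, 1.0]
opening: 0.001
grasp_force: 0.0
```

```bash
cat >> h.py <<'E'
from scipy.spatial.transform import Rotation as Ro
def wristcam(f,s):
    T=np.eye(4);T[:3,:3]=Ro.from_euler("xyz",s["tcp_rot"]).as_matrix();T[:3,3]=s["eef_pos"]
    M=np.linalg.inv(T@f["mount"]); return dict(color=f["color"],mtx=f["mtx"],D=f["D"],R=M[:3,:3],t=M[:3,3])
E
python3 - <<'E'
from rig import telemetry,optics
from h import *
import pickle
s=telemetry.sense();f=wristcam(optics.grab_frame("wrist"),s)
g=optics.grab_frame("side");h=optics.grab_frame("scene");pickle.dump((f,g,h),open("f1.pkl","wb"))
print(s["eef_pos"],s["tcp_rot"],s["contact_force"],-f["R"].T@f["t"],f["R"][2])
im=f["color"][:,:,::-1].copy();p=np.load("box.npy")
cv2.imwrite("pics/w1.png",im)
E
```

```text
[445.91417617 -47.98484329 259.55660131] [3.14037034e+00 6.81827648e-05 1.57075232e+00] [ 0.54093589 -0.12621769  1.00166124] [445.77849925  28.75963998 403.25685345] [ 0.00124204 -0.30046979 -0.95379052]
```

View pics/w1.png

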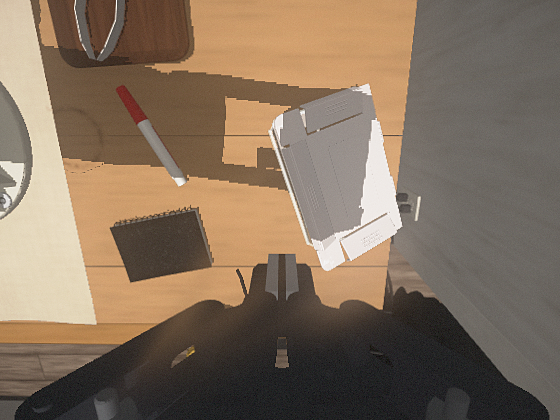

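The wrist picture shows the lid from above: back edge about (370,86) to (402,225), front near (270,133) to (322,270), left flap at the top and right flap at the bottom. I'll take one enlarged crop to get the corners.

```bash
python3 - <<'E'
import pickle,cv2
f,g,h=pickle.load(open("f1.pkl","rb"))
a=cv2.resize(f["color"][75:275,255:415,::-1],None,fx=3,fy=3,interpolation=cv2.INTER_CUBIC)
b=cv2.resize(g["color"][190:270,265:345,::-1],None,fx=3.9,fy=3.9,interpolation=cv2.INTER_CUBIC)
a=cv2.copyMakeBorder(a,0,0,0,320,cv2.BORDER_CONSTANT);a[:312,484:484+312]=b
a[320:320+280,484:800]=cv2.resize(h["color"][150:230,265:355,::-1],(316,281),interpolation=cv2.INTER_CUBIC)[:280]
cv2.imwrite("pics/c1.png",a)
E
```

```text
(no output)
```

View pics/c1.png

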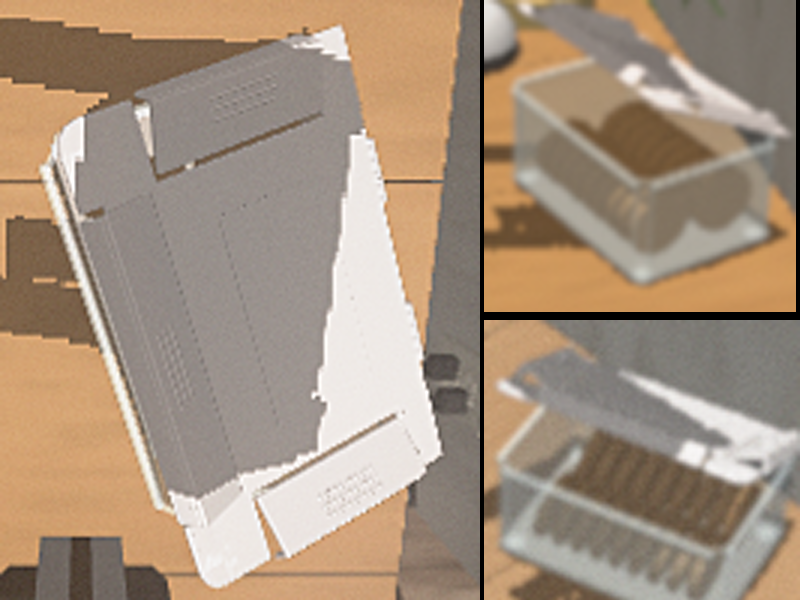

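```bash
python3 - <<'E'
import pickle
from h import *
f,g,h=pickle.load(open("f1.pkl","rb"))
pw=np.array([(157,178),(322,114),(262,493),(398,415),(340,28),(440,455),(42,168)])/3+[254.6,74.6]
B=[(-52,75,72),(-52,-75,72),(-52,75,2),(-52,-75,2),(52,-75,2)]
S=np.array([(57,178),(300,278),(62,270),(293,367),(375,248)])/3.9+[254.6,144.6]
T=(np.array([(518,117),(635,208),(518,200),(632,295),(748,252)])-[470,0])/3.6+[259.6,179.6]
def L(th,q):
    u,y,w=np.array(q,float).T
    return np.c_[55-u*np.cos(th)+w*np.sin(th),y,72+u*np.sin(th)+w*np.cos(th)]
def res(p):
    Q=np.r_[L(p[3],[(83,55,4),(17,55,4),(83,-55,4),(17,-55,4),(0,79.5,4),(0,-79.5,4)]),[(-52,75,72)]]
    W=world(p,B)
    return np.r_[proj(f,world(p,Q))-pw,(proj(h,W)-S)*.7,(proj(g,W)-T)*.7].ravel()
r=least_squares(res,[505,-35,.3,.4],loss="soft_l1",x_scale=[100,100,1,1]);p=r.x
print(p,res(p).reshape(-1,2).round(1).tolist());np.save("box.npy",p)
x0,y0,k=255,75,3
im=cv2.resize(f["color"][75:275,255:415,::-1],None,fx=3,fy=3,interpolation=cv2.INTER_CUBIC)
uv=((proj(f,world(p,lidpts(p[3])))+.5-[x0,y0])*k).astype(int)
for i,c in((0,(0,0,255)),(4,(0,255,0)),(8,(255,0,0))): cv2.polylines(im,[uv[i:i+4]],True,c,1)
rim=((proj(f,world(p,[(-52,75,72),(-52,-75,72),(52,-75,72),(52,75,72)]))+.5-[x0,y0])*k).astype(int)
cv2.polylines(im,[rim],True,(0,255,255),1)
cv2.imwrite("pics/o1.png",im)
E
```

```text
[ 5.04522545e+02 -3.66001922e+01  3.32825036e-01  4.66116789e-01] [[0.8, 0.8], [0.1, 0.3], [-1.5, 0.9], [0.2, -0.2], [0.7, -0.8], [2.0, -0.3], [-1.9, -6.0], [-1.6, 0.4], [1.3, 1.1], [-2.2, 0.3], [0.6, 1.4], [0.2, 0.6], [-1.6, -0.9], [0.3, 0.2], [-1.5, -0.3], [0.1, 1.3], [1.9, 0.2]]
```

View pics/o1.png

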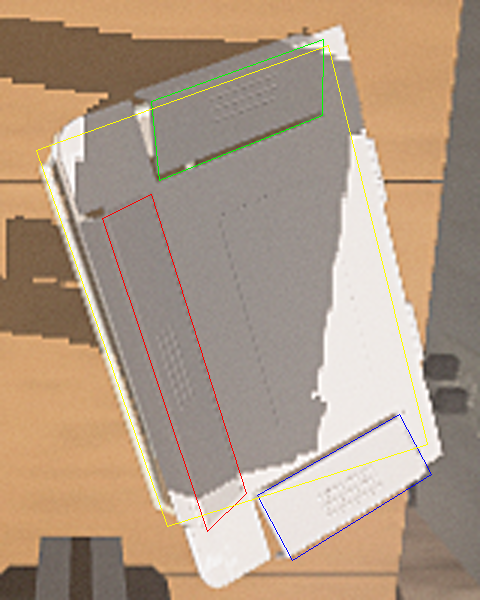

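The overlay fits well: the box is at (504.5, -36.6) with yaw 0.333 and lid angle 0.466. Next I'll align the tool with the box and go above the lid.

Request:
{"api": "play_rows", "payload": {"dp": [[0.1, 0.5, 0.5], [0.2, 1.28, 1.0], [0.22, 1.28, 1.8], [0.22, 1.28, 2.4], [0.22, 1.28, 2.4]], "rot": [[0, 0, -1.1], [0, 0, -2.2], [0, 0, -3.18], [0, 0, -3.18], [0, 0, -3.18]]}}

```text
clock: 1.33
eef_pos: [493.9, -38.6, 158.4]
tcp_rot: [-3.134, -0.003, 1.905]
contact_force: [-1.5, 0.0, -1.0]
opening: 0.002
grasp_force: 0.0
```

Request:
{"api": "play_rows", "payload": {"dp": [[0, 0, 0], [0, 0, 0]], "rot": [[0, 0, 0], [0, 0, 0]]}}

```text
clock: 1.5
eef_pos: [497.1, -39.2, 164.2]
tcp_rot: [3.141, 0.0, 1.903]
contact_force: [-0.1, -0.1, -0.2]
opening: -0.001
grasp_force: 0.0
```

Request:
{"api": "play_rows", "payload": {"dp": [[0, 0, 0.4], [0, 0, 0.7], [0, 0, 0.95], [0, 0, 1.15], [0, 0, 1.3]], "rot": [[0, 0, 0], [0, 0, 0], [0, 0, 0], [0, 0, 0], [0, 0, 0]]}}

```text
clock: 1.92
eef_pos: [496.7, -39.3, 111.5]
tcp_rot: [3.141, 0.0, 1.904]
contact_force: [0.7, 0.1, 0.5]
opening: -0.004
grasp_force: 0.2
```

Request:
{"api": "play_rows", "payload": {"dp": [[0, 0, 0.12], [0, 0, 0.24], [0, 0, 0.36], [0, 0, 0.48], [0, 0, 0.6]], "rot": [[0, 0, 0], [0, 0, 0], [0, 0, 0], [0, 0, 0], [0, 0, 0]]}}

```text
clock: 2.33
eef_pos: [496.4, -39.2, 87.0]
tcp_rot: [3.141, 0.0, 1.904]
contact_force: [-0.2, -1.0, 0.4]
opening: 0.004
grasp_force: 0.1
```

Request:
{"api": "play_rows", "payload": {"dp": [[0, 0, 0.06], [0, 0, 0.12], [0, 0, 0.18], [0, 0, 0.22], [0, 0, 0.22]], "rot": [[0, 0, 0], [0, 0, 0], [0, 0, 0], [0, 0, 0], [0, 0, 0]]}}

```text
clock: 2.75
eef_pos: [496.1, -39.2, 78.2]
tcp_rot: [-3.141, -0.0, 1.904]
contact_force: [0.1, 0.1, -0.6]
opening: -0.004
grasp_force: 0.0
```

Request:
{"api": "play_rows", "payload": {"dp": [[0, 0, 0.03], [0, 0, 0.06], [0, 0, 0.08], [0, 0, 0.08]], "rot": [[0, 0, 0], [0, 0, 0], [0, 0, 0], [0, 0, 0]]}}

```text
clock: 3.08
eef_pos: [496.4, -39.2, 75.9]
tcp_rot: [3.141, 0.0, 1.904]
contact_force: [-1.7, -1.0, 7.6]
opening: -0.003
grasp_force: 4.0
```

Request:
{"api": "play_rows", "payload": {"dp": [[0, 0, -0.3], [0, 0, -1.0], [0, 0, -2.0], [0, -0.5, -2.8], [0, -1.1, -3.2]], "rot": [[0, 0, 0], [0, 0, 0], [0, 0, 0], [0, 0, 0], [0, 0, 0]]}}

```text
clock: 3.5
eef_pos: [457.0, -53.7, 207.1]
tcp_rot: [3.136, 0.002, 1.905]
contact_force: [-0.1, -0.5, -0.1]
opening: -0.006
grasp_force: 0.0
```

Request:
{"api": "play_rows", "payload": {"dp": [[0, 0, 0], [0, 0, 0], [0, 0, 0]], "rot": [[0, 0, 0], [0, 0, 0], [0, 0, 0]]}}

```text
clock: 3.75
eef_pos: [454.9, -53.5, 203.0]
tcp_rot: [3.141, 0.0, 1.903]
contact_force: [0.6, -0.3, 0.1]
opening: -0.002
grasp_force: 0.0
```

```bash
python3 - <<'E'
from rig import telemetry,optics
from h import *
import pickle
s=telemetry.sense();f=wristcam(optics.grab_frame("wrist"),s);g=optics.grab_frame("side")
pickle.dump((f,g),open("f2.pkl","wb"));print(s["eef_pos"])
p=np.load("box.npy")
P=world(p,lidpts(0));uv=proj(f,P)
print(uv.min(0),uv.max(0))
x0,y0=np.maximum(uv.min(0).astype(int)-30,0);x1,y1=uv.max(0).astype(int)+30;
c=f["color"][y0:y1,x0:x1,::-1];k=min(560/c.shape[1],590/c.shape[0])
im=cv2.resize(c,None,fx=k,fy=k,interpolation=cv2.INTER_CUBIC)
uv=((uv+.5-[x0,y0])*k).astype(int)
for i,cc in((0,(0,0,255)),(4,(0,255,0)),(8,(255,0,0))): cv2.polylines(im,[uv[i:i+4]],True,cc,1)
print(x0,y0,k,im.shape)
b=cv2.resize(g["color"][190:270,265:345,::-1],(230,230),interpolation=cv2.INTER_CUBIC)
im=cv2.copyMakeBorder(im,0,max(0,240-im.shape[0]),0,232,cv2.BORDER_CONSTANT);im[:230,-230:]=b
cv2.imwrite("pics/w2.png",im)
E
```

```text
[454.85422463 -53.53578119 203.00806372]
[278.65161687 111.96022732] [393.1659076  282.16561574]
248 81 2.554112554112554 (590, 447, 3)
```

View pics/w2.png

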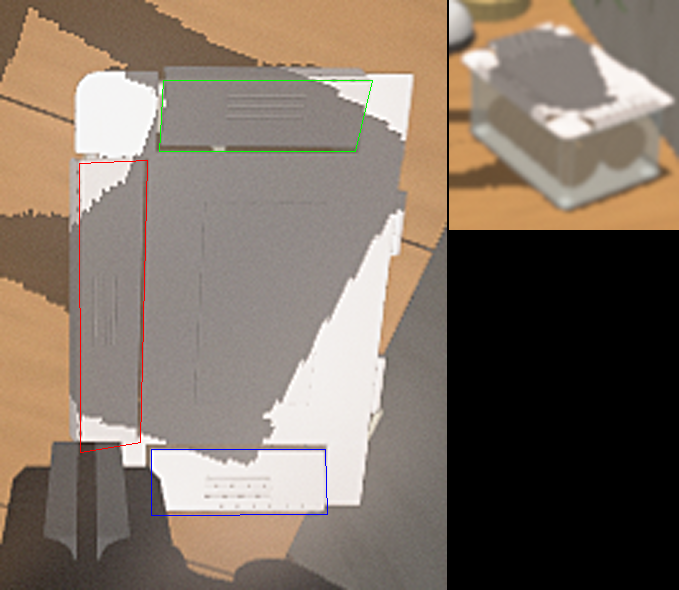

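The wrist picture shows the lid down flat and the box still where the model says, with all three flaps raised. Next I'll press the front flap.

Request:
{"api": "play_rows", "payload": {"dp": [[0, -0.04, 0.8], [0, -0.04, 1.6], [0, -0.04, 2.2], [0, -0.04, 2.6], [0, -0.04, 2.8]], "rot": [[0, 0, 0], [0, 0, 0], [0, 0, 0], [0, 0, 0], [0, 0, 0]]}}

```text
clock: 4.27
eef_pos: [451.5, -53.6, 88.1]
tcp_rot: [-3.137, -0.002, 1.904]
contact_force: [-0.8, 0.2, 0.2]
opening: 0.0
grasp_force: 0.0
```

Request:
{"api": "play_rows", "payload": {"dp": [[0, 0, 0.08], [0, 0, 0.16], [0, 0, 0.24], [0, 0, 0.3], [0, 0, 0.34]], "rot": [[0, 0, 0], [0, 0, 0], [0, 0, 0], [0, 0, 0], [0, 0, 0]]}}

```text
clock: 4.68
eef_pos: [453.2, -54.3, 78.7]
tcp_rot: [-3.142, 0.0, 1.904]
contact_force: [-6.0, -2.4, 12.7]
opening: 0.003
grasp_force: 6.1
```

Request:
{"api": "play_rows", "payload": {"dp": [[0, 0, 0.03], [0, 0, 0.06], [0, 0, 0.08], [0, 0, 0.08]], "rot": [[0, 0, 0], [0, 0, 0], [0, 0, 0], [0, 0, 0]]}}

```text
clock: 5.02
eef_pos: [453.7, -54.2, 75.3]
tcp_rot: [3.14, 0.001, 1.904]
contact_force: [-2.4, -0.8, 9.0]
opening: 0.005
grasp_force: 4.5
```

Request:
{"api": "play_rows", "payload": {"dp": [[0, 0, -0.4], [0, 0, -1.0], [0.7, 0.5, -1.1], [1.5, 1.1, -1.1], [1.92, 1.48, -1.1]], "rot": [[0, 0, 0], [0, 0, 0], [0, 0, 0], [0, 0, 0], [0, 0, 0]]}}

```text
clock: 5.43
eef_pos: [485.7, 40.1, 119.8]
tcp_rot: [3.138, 0.0, 1.903]
contact_force: [0.5, -0.0, 0.3]
opening: 0.001
grasp_force: 0.0
```

Request:
{"api": "play_rows", "payload": {"dp": [[0, 0, 0], [0, 0, 0], [0, 0, 0]], "rot": [[0, 0, 0], [0, 0, 0], [0, 0, 0]]}}

```text
clock: 5.68
eef_pos: [483.7, 37.7, 118.5]
tcp_rot: [-3.141, 0.0, 1.905]
contact_force: [0.8, -0.2, 1.0]
opening: 0.004
grasp_force: 0.0
```

```bash
python3 - <<'E'
from rig import telemetry,optics
from h import *
import pickle
s=telemetry.sense();p=np.load("box.npy");c,q=np.cos(p[2]),np.sin(p[2])
d=s["eef_pos"][:2]-p[:2];print("box xy",c*d[0]+q*d[1],-q*d[0]+c*d[1],s["eef_pos"][2])
f=wristcam(optics.grab_frame("wrist"),s);g=optics.grab_frame("side")
uv=proj(f,world(p,lidpts(0,(0,.38,.38))));im=f["color"][:,:,::-1].copy()
uv=(uv+.5).astype(int)
for i,cc in((0,(0,0,255)),(4,(0,255,0)),(8,(255,0,0))): cv2.polylines(im,[uv[i:i+4]],True,cc,1)
b=cv2.resize(g["color"][190:270,265:345,::-1],(240,240),interpolation=cv2.INTER_CUBIC)
im=cv2.copyMakeBorder(im,0,0,0,240,cv2.BORDER_CONSTANT);im[:240,-240:]=b
cv2.imwrite("pics/w3.png",im)
E
```

```text
box xy 4.564403218556933 76.99352537033978 118.47512965227554
```

View pics/w3.png

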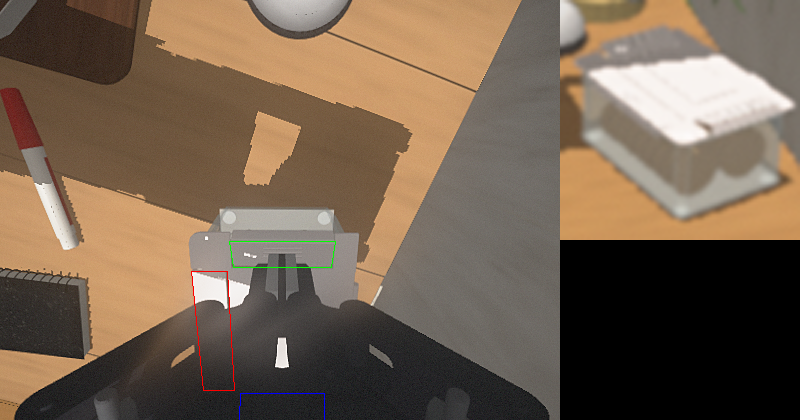

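The front flap lies flush in the side view. The hand is over the left flap, whose outer edge is at row 232 against the 240 predicted, so I'll shift 2 mm outward and press.

Request:
{"api": "play_rows", "payload": {"dp": [[0.05, 0, 0.3], [0.05, 0, 0.6], [0.05, 0, 0.75], [0.05, 0, 0.83], [0.05, 0, 0.91]], "rot": [[0, 0, 0], [0, 0, 0], [0, 0, 0], [0, 0, 0], [0, 0, 0]]}}

```text
clock: 6.2
eef_pos: [483.0, 39.2, 81.8]
tcp_rot: [-3.141, -0.0, 1.903]
contact_force: [0.1, 0.4, 0.6]
opening: -0.001
grasp_force: 0.3
```

Request:
{"api": "play_rows", "payload": {"dp": [[0, 0, 0.06], [0, 0, 0.12], [0, 0, 0.18], [0, 0, 0.22], [0, 0, 0.22]], "rot": [[0, 0, 0], [0, 0, 0], [0, 0, 0], [0, 0, 0], [0, 0, 0]]}}

```text
clock: 6.62
eef_pos: [483.6, 39.9, 75.1]
tcp_rot: [3.141, -0.0, 1.903]
contact_force: [-7.9, 1.8, 26.9]
opening: -0.0
grasp_force: 13.2
```

Request:
{"api": "play_rows", "payload": {"dp": [[0, 0, -0.4], [0, 0, -1.1], [-0.9, 0, -1.2], [-1.8, 0, -1.2], [-2.8, 0, -1.2]], "rot": [[0, 0, 0], [0, 0, 0], [0, 0, 0], [0, 0, 0], [0, 0, 0]]}}

```text
clock: 7.03
eef_pos: [520.9, -66.9, 122.5]
tcp_rot: [3.139, 0.001, 1.906]
contact_force: [0.5, 0.3, 0.2]
opening: -0.0
grasp_force: 0.0
```

Request:
{"api": "play_rows", "payload": {"dp": [[-0.7, 0, 0], [-1.12, 0, 0], [-1.12, 0, 0], [-1.12, 0, 0]], "rot": [[0, 0, 0], [0, 0, 0], [0, 0, 0], [0, 0, 0]]}}

```text
clock: 7.37
eef_pos: [534.6, -109.2, 121.2]
tcp_rot: [3.142, -0.0, 1.902]
contact_force: [-0.3, 0.8, 0.3]
opening: -0.0
grasp_force: 0.0
```

```bash
python3 - <<'E'
from rig import telemetry
from h import *
s=telemetry.sense();p=np.load("box.npy");c,q=np.cos(p[2]),np.sin(p[2])
d=s["eef_pos"][:2]-p[:2];print("box xy",c*d[0]+q*d[1],-q*d[0]+c*d[1],s["eef_pos"][2])
E
```

```text
box xy 4.652331155742271 -78.46908657808763 121.23838680838107
```

Request:
{"api": "play_rows", "payload": {"dp": [[0.04, 0, 0.3], [0.04, 0, 0.6], [0.04, 0, 0.8], [0.04, 0, 0.9], [0.04, 0, 0.98]], "rot": [[0, 0, 0], [0, 0, 0], [0, 0, 0], [0, 0, 0], [0, 0, 0]]}}

```text
clock: 7.78
eef_pos: [533.5, -106.4, 81.3]
tcp_rot: [-3.14, -0.001, 1.905]
contact_force: [-1.3, -0.9, 5.3]
opening: 0.005
grasp_force: 3.0
```

Request:
{"api": "play_rows", "payload": {"dp": [[0, 0, 0.06], [0, 0, 0.12], [0, 0, 0.18], [0, 0, 0.21], [0, 0, 0.21]], "rot": [[0, 0, 0], [0, 0, 0], [0, 0, 0], [0, 0, 0], [0, 0, 0]]}}

```text
clock: 8.2
eef_pos: [534.4, -107.1, 75.2]
tcp_rot: [3.141, 0.0, 1.904]
contact_force: [-6.1, -0.5, 18.5]
opening: 0.002
grasp_force: 9.3
```

Request:
{"api": "play_rows", "payload": {"dp": [[0, 0, -0.4], [0, 0, -1.4], [0, 0, -2.4], [0, -0.8, -3.3], [-0.5, -1.6, -4]], "rot": [[0, 0, 0], [0, 0, 0], [0, 0, 0], [0, 0, 0], [0, 0, 0]]}}

```text
clock: 8.62
eef_pos: [486.3, -138.8, 229.2]
tcp_rot: [3.139, 0.0, 1.906]
contact_force: [-0.6, -0.0, -0.7]
opening: 0.001
grasp_force: 0.0
```

Request:
{"api": "play_rows", "payload": {"dp": [[0, 0, 0], [0, 0, 0], [0, 0, 0], [0, 0, 0]], "rot": [[0, 0, 0], [0, 0, 0], [0, 0, 0], [0, 0, 0]]}}

```text
clock: 8.95
eef_pos: [485.9, -139.6, 225.6]
tcp_rot: [-3.141, -0.001, 1.904]
contact_force: [0.4, -0.5, -0.6]
opening: -0.006
grasp_force: 0.0
```

```bash
python3 - <<'E'
from rig import telemetry,optics
from h import *
s=telemetry.sense();p=np.load("box.npy")
f=wristcam(optics.grab_frame("wrist"),s);g=optics.grab_frame("side");h=optics.grab_frame("scene")
uv=proj(f,world(p,lidpts(0)));print(s["eef_pos"],uv.min(0),uv.max(0))
x0,y0=np.maximum(uv.min(0).astype(int)-25,0);x1,y1=uv.max(0).astype(int)+25
c=f["color"][y0:y1,x0:x1,::-1];k=min(480/c.shape[1],600/c.shape[0])
im=np.zeros((600,800,3),np.uint8);c=cv2.resize(c,None,fx=k,fy=k,interpolation=cv2.INTER_CUBIC);im[:c.shape[0],:c.shape[1]]=c[:600]
im[:300,500:]=cv2.resize(g["color"][190:265,270:345,::-1],(300,300),interpolation=cv2.INTER_CUBIC)
im[300:,500:]=cv2.resize(h["color"][155:245,265:355,::-1],(300,300),interpolation=cv2.INTER_CUBIC)
cv2.imwrite("pics/w4.png",im)
E
```

```text
[ 485.93607396 -139.61538126  225.59959367] [277.43750505  -7.97956638] [393.91247661 183.75497194]
```

View pics/w4.png

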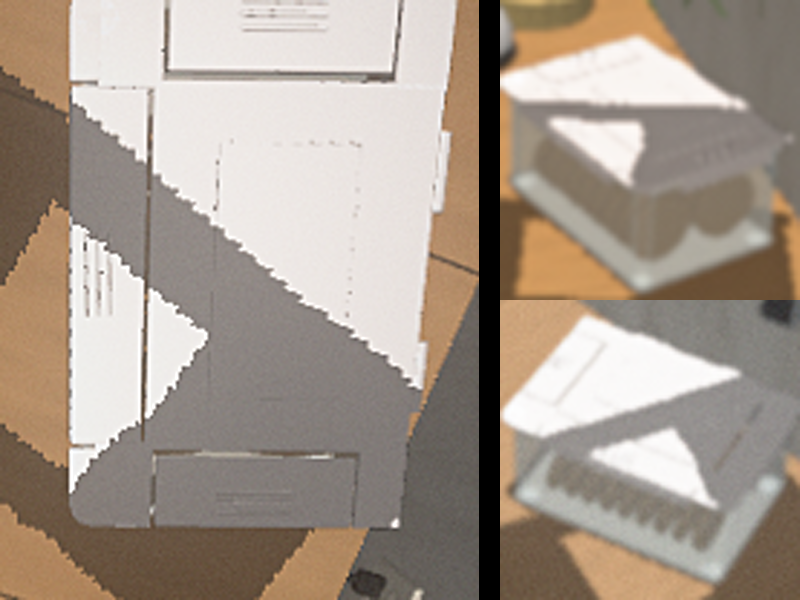

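```bash
python3 - <<'E'
from rig import telemetry,optics
from h import *
p=np.load("box.npy");h=optics.grab_frame("scene");g=optics.grab_frame("side")
for n,f in(("scene",h),("side",g)):
  G=f["color"].astype(np.float32)
  G=G[:,:,2]/(G[:,:,0]+1)  # blue/red: white ~1, wood low
  print(n,"raised edge would read",[ (proj(f,world(p,[(5,77.7,85)]))-proj(f,world(p,[(5,79.5,76)]))).round(1).tolist()])
  for sgn in(1,-1):
    out=[]
    for x in range(-45,50,8):
      ys=np.arange(60,100,.5)*sgn
      uv=proj(f,world(p,[(x,y,76) for y in ys])).astype(np.float32)
      v=cv2.remap(G,uv[:,0:1],uv[:,1:2],cv2.INTER_LINEAR).ravel()
      d=np.gradient(cv2.GaussianBlur(v[None],(1,1),0).ravel());i=np.argmin(cv2.blur(d[None].astype(np.float32),(5,1)).ravel());out.append((x,abs(float(ys[i]))))
    print(sgn,out)
E
```

```text
scene raised edge would read [[[0.8, -2.9]]]
1 [(-45, 80.5), (-37, 81.0), (-29, 80.5), (-21, 80.0), (-13, 80.0), (-5, 80.0), (3, 80.5), (11, 80.5), (19, 80.5), (27, 80.5), (35, 80.0), (43, 80.0)]
-1 [(-45, 97.0), (-37, 97.0), (-29, 97.0), (-21, 96.5), (-13, 93.5), (-5, 90.0), (3, 87.0), (11, 83.5), (19, 82.5), (27, 60.0), (35, 83.5), (43, 82.0)]
side raised edge would read [[[0.4, -2.9]]]
1 [(-45, 81.0), (-37, 82.5), (-29, 81.0), (-21, 81.0), (-13, 82.0), (-5, 83.0), (3, 81.0), (11, 81.0), (19, 83.5), (27, 82.5), (35, 82.5), (43, 78.5)]
-1 [(-45, 85.5), (-37, 94.5), (-29, 94.5), (-21, 92.5), (-13, 93.0), (-5, 93.0), (3, 93.0), (11, 93.0), (19, 62.5), (27, 93.0), (35, 87.0), (43, 83.0)]
```

```bash
python3 -c "
from rig import r
print(r.sign_off())"
```

```text
the job is handed in; nothing more can be done
None
```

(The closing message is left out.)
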